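Put the hand-finishing tools back on their shadow tiles

TASK

Clear the finishing bench: lay the block plane, the sanding block and the wax tin on the plywood tiles that carry their painted silhouettes, each flat, upright and lined up with its silhouette (either end first). Put the sharpening-stone holder on its own silhouette first, empty, and only then lay the stone centred in it, flat on both ledges between the end lips. Set things down rather than dropping them, and leave the glue bottle standing where it is.

Things in the scene. Friction and masses are not known exactly. Their poses are not given: they have to be found in the camera images.
- holder: loose stone holder 176 (x) x 64 x 20 mm, 0.45 kg: two black rubber end jaws on two steel rails. Each jaw: ledge 14 mm high (52 to 80 mm from the origin along x), then a lip 8 mm thick, 20 mm high; 160 mm between lips, no side lips. Between the jaws (|x| < 50 mm) grip both rails across y: 40 mm over their outer faces, 3 to 13 mm above the underside. Origin: centre of underside; x lengthwise, z up.
- stone: loose sharpening stone, a slab 150 (x) x 50 (y) x 20 mm, 0.33 kg, cream layer on grey, lying on the bench; on the holder's ledges its underside is 14 mm above the holder's; grip it across the 50 mm. Origin: centre of underside; x lengthwise, z up.
- plane: loose small metal block plane, 166 (x, rounded ends) x 42 (y) x about 47 mm high, about 0.65 kg, on its sole; grip at mid-length across the two upright parallel cheeks: 42 mm over their outer faces, up to 32 mm high, 56 mm either side of the origin along x; brass knob at the +x end. Origin: centre of underside; x lengthwise, z up.
- sander: loose hand sanding block: wooden pad 110 (x) x 60 (y) x 16 mm, abrasive underneath, with a cork grip bar 98 (x) x 32 (y) mm on top, from 16 to 44 mm above the underside; grip the bar across its 32 mm. 0.16 kg. Origin: centre of underside; x lengthwise, z up.
- tin: loose round flat metal wax tin, 60 mm diameter, 28 mm high, 0.12 kg, standing lid up. Origin: centre of the underside; z up.
- tile_holder: fixed plywood tile, 194 (x) x 120 (y) x 6 mm thick, painted with the flat dark silhouette of the stone holder: two 40 x 68 mm blocks joined by a 44 mm wide waist, 180 mm long along x. Origin: centre of the underside, at the centre of the silhouette; x along the tile's length, z up. The silhouette is paint, flush with the tile's top.
- tile_plane: fixed plywood tile, 194 (x) x 120 (y) x 6 mm thick, painted with the flat dark silhouette of the block plane: a 170 x 46 mm strip with round ends, along x. Origin: centre of the underside, at the centre of the silhouette; x along the tile's length, z up. The silhouette is paint, flush with the tile's top.
- tile_sander: fixed plywood tile, 194 (x) x 120 (y) x 6 mm thick, painted with the flat dark silhouette of the sanding block: a 114 x 64 mm rectangle, along x. Origin: centre of the underside, at the centre of the silhouette; x along the tile's length, z up. The silhouette is paint, flush with the tile's top.
- tile_tin: fixed plywood tile, 194 (x) x 120 (y) x 6 mm thick, painted with the flat dark silhouette of the wax tin: a 64 mm disc. Origin: centre of the underside, at the centre of the silhouette; x along the tile's length, z up. The silhouette is paint, flush with the tile's top.
- glue_bottle: bystander: yellow glue bottle with a red cap, 60 mm diameter, 150 mm high, standing beside the work; not to be moved. Origin: centre of the underside; z up.

How it is judged:
On the way, in this order (a step that is already met when the one before it is completed fails the run):
1. the empty holder lies flat, released, on its own silhouette (horizontal distance between holder and tile_holder below 0.012 m and z of holder in the frame of tile_holder between 0.003 and 0.009 m and angle between holder's own z axis and vertical below 0.06 rad and angle between the x axis of holder and the x axis of tile_holder, either way round below 0.17 rad and contact force between the fingers and holder below 0.1 N and linear speed of holder below 0.02 m/s and angular speed of holder below 0.15 rad/s), for 0.2 s.
2. then the stone lies, released, flat and centred on the holder's ledges (horizontal distance between stone and holder below 0.01 m and z of stone in the frame of holder between 0.011 and 0.017 m and angle between stone's own z axis and vertical below 0.06 rad and angle between the x axis of stone and the x axis of holder, either way round below 0.14 rad and contact force between the fingers and stone below 0.1 N and linear speed of stone below 0.02 m/s and angular speed of stone below 0.15 rad/s), for 0.2 s.
At the end, for the whole second after the job is handed in: All five at rest: holder, plane, sanding block, tin flat on their own tiles, centres within 12 mm of the silhouette's and (bar the tin) within 10 degrees of its line; stone flat on the holder's ledges, within 10 mm of its centre and 8 degrees of its line (horizontal distance between holder and tile_holder below 0.012 m and z of holder in the frame of tile_holder between 0.003 and 0.009 m and angle between each of holder, stone, plane, sander, tin's own z axis and vertical below 0.06 rad and angle between the x axis of holder and the x axis of tile_holder, either way round below 0.17 rad and linear speed of each of holder, stone, plane, sander, tin below 0.02 m/s and angular speed of each of holder, stone, plane, sander, tin below 0.15 rad/s and horizontal distance between stone and holder below 0.01 m and z of stone in the frame of holder between 0.011 and 0.017 m and angle between the x axis of stone and the x axis of holder, either way round below 0.14 rad and horizontal distance between plane and tile_plane below 0.012 m and z of plane in the frame of tile_plane between 0.003 and 0.009 m and angle between the x axis of plane and the x axis of tile_plane, either way round below 0.17 rad and horizontal distance between sander and tile_sander below 0.012 m and z of sander in the frame of tile_sander between 0.003 and 0.009 m and angle between the x axis of sander and the x axis of tile_sander, either way round below 0.17 rad and horizontal distance between tin and tile_tin below 0.012 m and z of tin in the frame of tile_tin between 0.003 and 0.009 m); the robot touches nothing.
It fails at once if the glue bottle is pushed more than 30 mm or tipped (distance of glue_bottle from where it was at the start of the episode above 0.03 m or angle between glue_bottle's own z axis and vertical above 0.3 rad).
It fails at once if a tool is dropped (falls free by more than about 25 mm) ((contact force between the fingers and holder below 0.1 N and linear speed of holder above 0.7 m/s) or (contact force between the fingers and stone below 0.1 N and linear speed of stone above 0.7 m/s) or (contact force between the fingers and plane below 0.1 N and linear speed of plane above 0.7 m/s) or (contact force between the fingers and sander below 0.1 N and linear speed of sander above 0.7 m/s) or (contact force between the fingers and tin below 0.1 N and linear speed of tin above 0.7 m/s)).
It also fails if it takes over 138 s, if anything falls off the work surface, if the arm or the gripper's body presses on something with over 40 N, if the wrist force passes 120 N, or if a joint passes its speed limit or range.

ROBOT

A 6-joint arm with a two-finger parallel gripper is mounted at the origin on the work surface. World frame = base frame: x ahead of the robot, y to its left, z up, the work surface at z = 0. Lengths are in m, angles in rad, forces in N, time in s.
With the tool pointing down it reaches from about 0.35 to 0.925 m from the base axis. Payload 6.4 kg.
Tool frame: the origin (TCP) lies midway between the tips of the shut fingers; the grasp point (between the pads) lies 19 mm behind it; z points along the fingers, y is the line along which they close (so a half turn about z gives the same grasp; the last joint's range is limited). The gripper opens to 94 mm and grips with 3 to 60 N. Pads are 16 mm wide; open, the fingers measure 119 mm over their backs; the gripper's body (75 mm by 177 mm) begins 78 mm behind the grasp point.
Start: joints at [-1.338, 0.245, 1.558, -0, 1.339, -0.174], TCP at [0.257, -0.597, 0.205] pointing down, gripper open.
Joint ranges: [-3.13, 3.13], [-1.02, 2.26], [0.13, 2.54], [-0.95, 4.09], [0.21, 2.88], [-2.74, 2.74]. Speed limits (rad/s): [2.57, 2.57, 3.14, 3.14, 3.14, 3.14].

INTERFACE

Orientations are given as a unit quaternion [w, x, y, z].
In Python, from workcell import r gives the robot as it stands.
- The arm moves only by the shell command python3 -m inch 'ROWS' [FORCE]. ROWS is JSON, a list of rows, each a list of 5 numbers: the opening, from 0 (shut) to 1 (fully open), then the shift along the tool's x, y, z in mm, then the turn about the tool's z in degrees. A call has 1 to 5 rows; each row is the pose to reach, as a shift and turn from the pose commanded when the call began, along the tool's axes at that moment; what a row does not reach only later rows make up. A row lasts 1/12 s, in which the tool goes at most 41.7 mm and 7.16 degrees, less where a joint would pass 70% of its speed; a pose out of reach is approached as far as the arm can. A call with a gripper value outside its range is refused whole. The fingers move at their own pace and stop on an object; FORCE is the grip in N (left out, the last holds). Time passes only in rows, so rows that repeat a pose let the fingers close. It gives the time, the measured TCP pose, the force, the opening and the grip force at its end, in the units of the state.
- r.get_state(): the state, without advancing time (a new reading comes with each control period).
- r.camera(name): name is "scene" or "top" or "wrist"; returns a dict with "color" (400x640x3 uint8, blue, green, red), "vfov" (degrees; the focal length in pixels is half the picture's height over the tangent of half this angle, whatever the lens; pixels are square), "cx", "cy" (the principal point, pixels), "extrinsics" (4x4, takes a point from camera to world coordinates); the wrist camera has in their place "hand_eye" (4x4, takes a point from camera to tool coordinates, whose origin is the TCP and whose axes are the flange's). Camera axes: x right, y up, looking along -z (the intrinsics and any distortion apply to the point x, -y, -z); pixel columns grow to the right and rows downward; lengths in m; the calibration is good to about 2 mm. A picture is of the moment at which its call begins: read the wrist's pose just before it. There is no depth.
- r.hand_in(): hands the job in; it is judged then, once.
The state is a dict: "time": time; "joint_pos": joint angles; "joint_velocities": joint speeds; "effort": joint torques, N m; "ee_pos": TCP position; "ee_rot": TCP orientation; "force": force on the tool from outside, world axes, zero at the start; "moment": the same for the moment, N m; "width": opening from 0.0 (shut) to 1.0 (fully open); "finger_force": force on a finger pad.
Only numpy, scipy, OpenCV 4.12 (cv2) and the standard library are available. Lean on these libraries where they do the work, as an engineer would, in place of code of your own. Each camera call takes 0.05 s, during which the arm holds its last target. There are 200 camera calls.

## Working session

There is one attempt and no reset: what is moved stays moved. The work goes in short steps, Python scripts to look and compute and a shell command to move; the robot and the scene stay as the last step left them, time stands still between calls to the robot, and variables do not carry over. Pictures are saved under pics/ and viewed, at most 17 in all, crops included, and the job is handed in when it is done.

```bash
ls; mkdir -p pics
python3 - <<'E'
from workcell import r
import cv2,numpy as np
s=r.get_state();print(s)
for n in("top","scene"):
    c=r.camera(n);cv2.imwrite(f"pics/{n}0.png",c["color"]);print(n,{k:v for k,v in c.items() if k!="color"})
E
```

```text
pics
{'time': 0.0, 'joint_pos': array([-1.33811614e+00,  2.45816199e-01,  1.55899683e+00, -2.57360434e-06,
        1.33867840e+00, -1.74091787e-01]), 'joint_velocities': array([-0.00150114, -0.00149029, -0.00106637, -0.00152087, -0.00183272,
        0.00216989]), 'effort': array([ 5.16550608e-04, -4.15832341e+01, -3.14600873e+01,  6.85163727e-02,
        3.32915888e-02, -1.32222231e-04]), 'ee_pos': array([ 0.25704128, -0.59637193,  0.20435323]), 'ee_rot': array([-9.48945763e-04,  9.79387768e-01,  2.01986876e-01, -2.90591072e-05]), 'force': array([ 0.10477538,  0.51616484, -0.47969792]), 'moment': array([-0.04367467, -0.00175208,  0.02429897]), 'finger_force': 0.0, 'width': 1.0016354574286372}
top {'vfov': 55.336874339156466, 'cx': 317.27063548809105, 'cy': 202.7480625126806, 'extrinsics': array([[ 0.00451878,  0.99378881, -0.11119077,  0.4474032 ],
       [-0.99986663,  0.00274514, -0.01609933, -0.01492757],
       [-0.0156941 ,  0.11124868,  0.99366867,  1.00786212],
       [ 0.        ,  0.        ,  0.        ,  1.        ]])}
scene {'vfov': 55.80530970544649, 'cx': 321.91168935932023, 'cy': 196.0692508956246, 'extrinsics': array([[ 0.89845641, -0.30425808,  0.31654873,  0.92718401],
       [ 0.43904316,  0.61577029, -0.6542691 , -0.74130692],
       [ 0.00414535,  0.72681082,  0.68682519,  0.80459646],
       [ 0.        ,  0.        ,  0.        ,  1.        ]])}
```

View pics/top0.png

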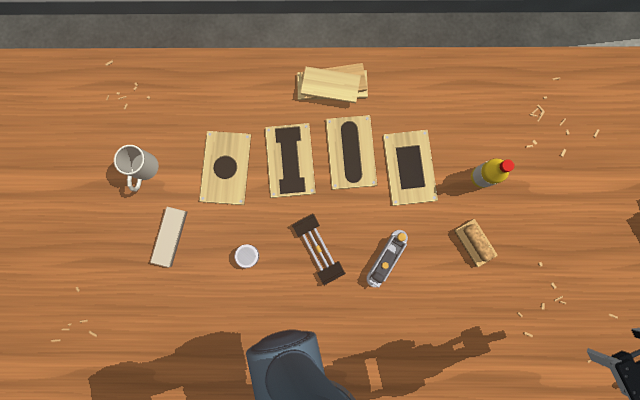

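View pics/scene0.png

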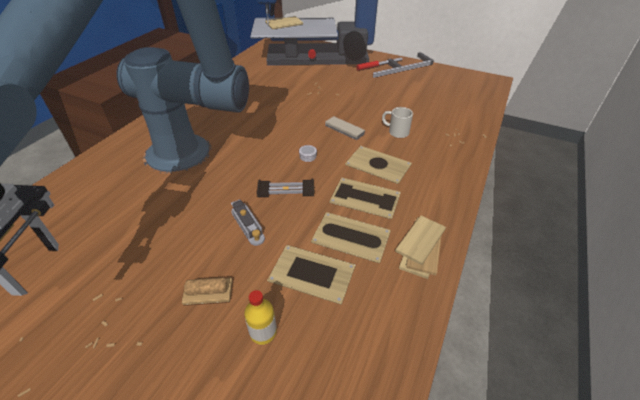

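The top view shows the tile silhouettes: tin (225,167), holder (290,160), plane (351,152), sander (410,167). The tools are the stone (168,237), tin (246,256), holder (318,250), plane (388,258) and sander (476,243). The bottle stands at (490,175), and the arm covers none of them.

```bash
cat > h.py <<'E'
from workcell import r
import cv2,numpy as np
from scipy.spatial.transform import Rotation as R
def cam(n):
    s=r.get_state(); c=r.camera(n)
    if n=="wrist":
        T=np.eye(4);q=s["ee_rot"];T[:3,:3]=R.from_quat([*q[1:],q[0]]).as_matrix();T[:3,3]=s["ee_pos"]
        c["extrinsics"]=T@c["hand_eye"]
    return c
def cast(c,px,z):
    px=np.asarray(px,float).reshape(-1,2);f=c["color"].shape[0]/2/np.tan(np.radians(c["vfov"]/2))
    d=np.c_[(px[:,0]-c["cx"])/f,-(px[:,1]-c["cy"])/f,-np.ones(len(px))]@c["extrinsics"][:3,:3].T
    o=c["extrinsics"][:3,3];return (o+d*((z-o[2])/d[:,2])[:,None])[:,:2]
def rect(p):
    """min-area rect of world pts: centre, long-axis angle deg, long, short (mm)"""
    b=cv2.boxPoints(cv2.minAreaRect((np.asarray(p)*1000).astype(np.float32)))
    e=[b[1]-b[0],b[2]-b[1]];e.sort(key=np.linalg.norm);a=np.degrees(np.arctan2(e[1][1],e[1][0]))
    return np.round([*b.mean(0),(a+90)%180-90,np.linalg.norm(e[1]),np.linalg.norm(e[0])],1)
def blob(mask,box=None,n=1):
    m=mask.astype(np.uint8)
    if box: x0,y0,x1,y1=box;k=np.zeros_like(m);k[y0:y1,x0:x1]=1;m=m*k
    cs=cv2.findContours(m,cv2.RETR_EXTERNAL,cv2.CHAIN_APPROX_NONE)[0]
    return np.concatenate(sorted(cs,key=cv2.contourArea)[-n:])[:,0]
def go(x,y,z,yaw):
    """shift (tool mm) and turn (deg) from measured pose to TCP x,y,z (m) with tool x axis at yaw deg, mod 180"""
    s=r.get_state();q=s["ee_rot"];M=R.from_quat([*q[1:],q[0]]).as_matrix()
    c=np.degrees(np.arctan2(M[1,0],M[0,0]));d=M.T@(np.array([x,y,z])-s["ee_pos"])*1000
    t=-((yaw-c+90)%180-90)
    print("shift",d.round(1),"turn",round(t,1),"rows",round(max(np.linalg.norm(d)/41.7,abs(t)/7.16),1),"yaw now",c.round(1),"j6",s["joint_pos"][5].round(2),"t",round(s["time"],2))
E
python3 - <<'E'
from h import *
c=cam("top");I=c["color"];hsv=cv2.cvtColor(I,cv2.COLOR_BGR2HSV);g=I.max(2)
dark=g<75
for n,b in dict(t_tin=(210,150,240,185),t_hold=(270,120,310,198),t_plane=(335,115,367,188),t_sand=(392,140,428,195)).items():
    print(n,rect(cast(c,blob(dark,b),.006)))
print("holder",rect(cast(c,blob(dark,(288,210,350,288),2),.018)))
pale=(hsv[...,1]<80)&(g>140)
print("stone",rect(cast(c,blob(pale,(145,200,192,272)),.02)))
print("tin",rect(cast(c,blob(pale,(230,240,262,272)),.028)))
print("plane",rect(cast(c,blob((hsv[...,1]<90),(362,222,412,292)),.03)))
print("bottle cap",cast(c,blob((hsv[...,1]>180)&((hsv[...,0]<5)|(hsv[...,0]>174))&(g>150),(495,155,520,180)).mean(0),.15))
crop=cv2.resize(I[110:295,140:520],None,fx=2.1,fy=2.1,interpolation=cv2.INTER_CUBIC);cv2.imwrite("pics/crop.png",crop)
w=cam("wrist");cv2.imwrite("pics/w0.png",w["color"]);print(w["hand_eye"],w["vfov"],w["cx"],w["cy"])
E
```

```text
t_tin [654.  250.5   1.6  57.6  56.6]
t_hold [675.4  76.4   5.3 175.5  64.4]
t_plane [698.4 -87.7   4.9 163.1  42. ]
t_sand [ 656.3 -244.4    6.9  110.3   60.6]
holder [438.8  -0.5  28.6 174.4  61.5]
stone [469.1 389.7 -13.9 150.3  52.1]
tin [421.1 181.1 -44.4  60.7  58.2]
plane [ 416.  -177.5  -31.4  162.6   46.8]
bottle cap [[ 0.63053574 -0.43321443]]
[[-5.92933860e-04  9.71746442e-01  2.36026485e-01  6.72343374e-02]
 [ 9.99999747e-01  6.68948389e-04 -2.41983468e-04 -7.64163461e-04]
 [-3.93036111e-04  2.36026282e-01 -9.71746592e-01 -1.79912012e-01]
 [ 0.00000000e+00  0.00000000e+00  0.00000000e+00  1.00000000e+00]] 62.931189730028706 314.6864697216028 198.75431778056696
```

View pics/crop.png

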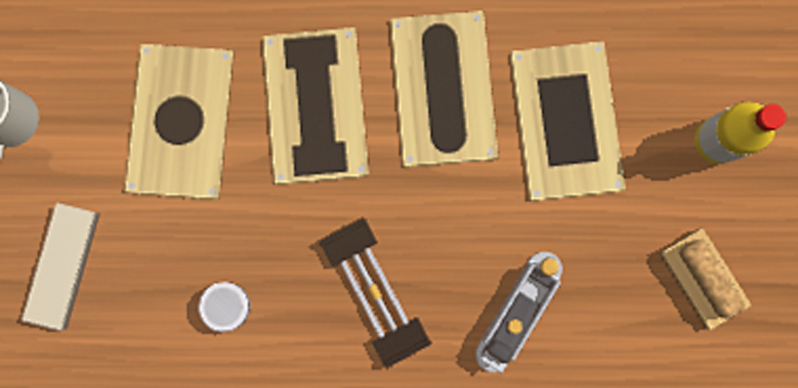

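All the sizes match the catalogue: tile outlines, holder 174x62 mm, stone 150x52 mm, tin 60 mm, plane 163x47 mm. The holder comes first: I'll move above it and refine with the wrist camera.

```bash
python3 -c "
from h import *
go(.4388,-.0005,.2,28.6)"
```

```text
shift [ 402.7 -475.6    5.4] turn -5.3 rows 14.9 yaw now 23.3 j6 -0.17 t 0.2
```

```bash
python3 -m inch '[[1,101,-119,1,0],[1,101,-119,1,0],[1,101,-119,1,0],[1,101,-119,1,0]]'; for i in 1; do python3 -m inch '[[1,101,-119,1,0],[1,101,-119,1,0],[1,101,-119,1,0],[1,101,-119,1,0]]';done;  python3 -m inch '[[1,101,-119,1,0],[1,101,-119,1,0],[1,101,-119,1,0],[1,101,-119,1,0]]';  python3 -m inch '[[1,100,-119,1,-5],[1,100,-119,1,-5],[1,100,-119,1,-5],[1,100,-119,1,-5],[1,100,-119,1,-5]]'; python3 -c "
from h import *
go(.4388,-.0005,.2,28.6)
w=cam('wrist');cv2.imwrite('pics/w1.png',w['color'])"
```

```text
time: 0.53
ee_pos: [0.3032, -0.4449, 0.2038]
ee_rot: [-0.001, 0.979, 0.202, 0.0]
force: [-0.3, -0.1, 0.6]
width: 0.998
finger_force: 0.0
time: 0.87
ee_pos: [0.3487, -0.2956, 0.2031]
ee_rot: [-0.0, 0.979, 0.202, 0.0]
force: [-0.1, 0.6, 0.1]
width: 1.001
finger_force: 0.0
time: 1.2
ee_pos: [0.3943, -0.1465, 0.2024]
ee_rot: [-0.0, 0.979, 0.202, 0.0]
force: [0.5, -0.9, 0.4]
width: 1.002
finger_force: 0.0
time: 1.62
ee_pos: [0.4393, 0.0039, 0.2014]
ee_rot: [-0.001, 0.969, 0.248, 0.0]
force: [-1.0, -0.7, -0.9]
width: 0.998
finger_force: 0.0
shift [-2.6  3.6  1.4] turn 0.1 rows 0.1 yaw now 28.7 j6 0.82 t 1.62
```

View pics/w1.png

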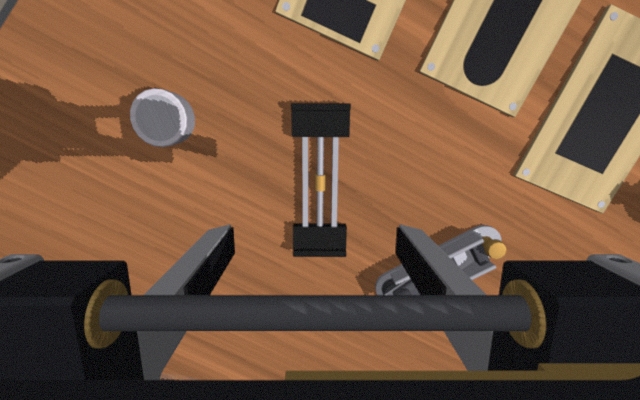

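The holder lies centred between the fingers with its jaws at (321,120) and (320,240), aligned with the tool. I'll measure it from this view.

```bash
python3 -c "
from h import *
w=cam('wrist');g=w['color'].max(2)
R0=rect(cast(w,blob(g<65,(270,80,370,262),2),.018));print(R0)
go(R0[0]/1e3,R0[1]/1e3,.003,R0[2])"
```

```text
[439.   -1.1  28.2 175.2  63.2]
shift [ -0.5   1.5 198.3] turn 0.3 rows 4.8 yaw now 28.5 j6 0.82 t 1.72
```

```bash
python3 -m inch '[[0.75,0,1,40,0],[0.75,0,1.5,80,0],[0.75,0,1.5,120,0],[0.75,0,1.5,150,0],[0.75,0,1.5,170,0]]'; python3 -m inch '[[0.75,0,0,12,0],[0.75,0,0,21,0],[0.75,0,0,26,0],[0.75,0,0,27.5,0],[0.75,0,0,27.5,0]]'; python3 -m inch '[[0.2,0,0,0,0],[0.2,0,0,0,0],[0.2,0,0,0,0],[0.2,0,0,0,0],[0.2,0,0,0,0]]' 30;python3 -m inch '[[0.2,0,0,0,0],[0.2,0,0,0,0],[0.2,0,0,0,0]]' 30
```

```text
time: 2.13
ee_pos: [0.4371, -0.0026, 0.0282]
ee_rot: [-0.001, 0.97, 0.243, -0.002]
force: [0.5, 0.8, -0.5]
width: 0.753
finger_force: 0.0
time: 2.55
ee_pos: [0.4401, -0.0022, 0.0043]
ee_rot: [0.0, 0.97, 0.244, 0.0]
force: [0.1, -0.1, 0.1]
width: 0.751
finger_force: 0.0
time: 2.97
ee_pos: [0.4399, -0.0017, 0.0043]
ee_rot: [0.0, 0.97, 0.245, 0.0]
force: [-0.2, -0.6, 0.2]
width: 0.434
finger_force: 0.0
time: 3.22
ee_pos: [0.4399, -0.0017, 0.0042]
ee_rot: [0.0, 0.97, 0.245, 0.0]
force: [-1.4, 0.3, 4.7]
width: 0.422
finger_force: 30.0
```

```bash
python3 -m inch '[[0.2,0,0,-10,0],[0.2,0,0,-30,0],[0.2,0,0,-60,0],[0.2,0,0,-80,0],[0.2,0,0,-80,0]]'; python3 -c "
from h import *
go(.6757,.0764,.0107,5.3)"
```

```text
time: 3.63
ee_pos: [0.4425, -0.0023, 0.088]
ee_rot: [0.002, 0.97, 0.245, 0.004]
force: [1.6, -0.5, -3.7]
width: 0.418
finger_force: 30.0
shift [242.2  40.9  78.9] turn 23.0 rows 6.2 yaw now 28.3 j6 0.81 t 3.63
```

```bash
python3 -m inch '[[0.2,30,5,0,0],[0.2,65,11,0,0],[0.2,100,17,0,0],[0.2,121,20,0,0]]'; python3 -m inch '[[0.2,30,5,0,6],[0.2,65,11,0,12],[0.2,95,17,0,18],[0.2,115,20,0,23],[0.2,121,21,0,23]]';python3 -m inch '[[0.2,0,0,0,0],[0.2,0,0,0,0]]'; python3 -c "
from h import *
go(.6757,.0764,.0107,5.3)
w=cam('wrist');cv2.imwrite('pics/w2.png',w['color'])"
```

```text
time: 3.97
ee_pos: [0.5572, 0.039, 0.0823]
ee_rot: [-0.0, 0.97, 0.245, -0.0]
force: [1.3, -0.1, -3.7]
width: 0.421
finger_force: 30.0
time: 4.38
ee_pos: [0.6733, 0.0778, 0.0815]
ee_rot: [-0.0, 0.999, 0.046, -0.001]
force: [-0.5, -0.1, -4.3]
width: 0.419
finger_force: 30.0
time: 4.55
ee_pos: [0.6703, 0.0769, 0.082]
ee_rot: [-0.0, 0.999, 0.047, -0.002]
force: [-0.8, 0.6, -4.3]
width: 0.423
finger_force: 30.0
shift [ 5.6  1.  71.2] turn 0.1 rows 1.7 yaw now 5.4 j6 1.42 t 4.55
```

View pics/w2.png

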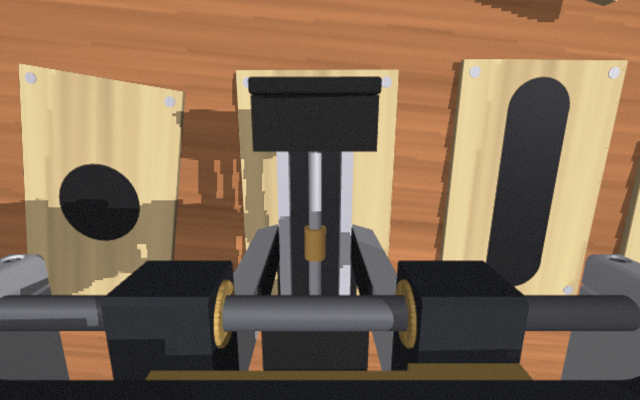

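The holder hangs level over its tile. The tile's far corners are at (237,70) and (398,70), which I'll use to check the tile centre.

```bash
python3 -c "
from h import *
w=cam('wrist');p=cast(w,[[237,70],[398,70]],.006);print(p*1000)
d=p[0]-p[1];d/=np.linalg.norm(d);n=np.array([d[1],-d[0]]);m=p.mean(0);print(np.degrees(np.arctan2(n[1],n[0])),(m-n*.097)*1000)
h=cast(w,[[250,78],[381,78]],.1);print(h*1000, h.mean(0)*1000)
go(.6757,.0764,.0107,5.3)"
```

```text
[[766.47549317 143.5309539 ]
 [777.49705404  25.63790296]]
5.340932088381254 [675.40740351  75.55548323]
[[752.88752207 115.29494922]
 [758.59405129  54.25288391]] [755.74078668  84.77391656]
shift [ 5.5  0.7 72.1] turn 0.0 rows 1.7 yaw now 5.3 j6 1.42 t 4.65
```

```bash
python3 -m inch '[[0.2,6.5,1,25,0],[0.2,6.5,1,45,0],[0.2,6.5,1,56,0],[0.2,6.5,1,61,0],[0.2,6.5,1,61,0]]';python3 -m inch '[[0.2,0,0,3,0],[0.2,0,0,6,0],[0.2,0,0,9,0],[0.2,0,0,10,0],[0.2,0,0,10,0]]';  python3 -c "
from h import *
go(.677,.0764,.0107,5.3);print(r.get_state()['force'])"
```

```text
time: 5.07
ee_pos: [0.677, 0.0764, 0.0215]
ee_rot: [-0.0, 0.999, 0.046, -0.002]
force: [0.3, -0.1, -3.5]
width: 0.421
finger_force: 30.0
time: 5.48
ee_pos: [0.6787, 0.0766, 0.013]
ee_rot: [0.0, 0.999, 0.046, -0.0]
force: [-0.3, -0.3, -3.7]
width: 0.419
finger_force: 30.0
shift [-1.7  0.1  2.3] turn 0.0 rows 0.1 yaw now 5.3 j6 1.42 t 5.48
[-0.29331123 -0.26958482 -3.66319227]
```

```bash
python3 -m inch '[[0.2,-1,0,1.5,0],[0.2,-1,0,2.3,0],[0.2,-1,0,2.8,0],[0.2,-1,0,2.8,0]]';python3 -m inch '[[0.7,0,0,0,0],[0.7,0,0,0,0],[0.7,0,0,0,0],[0.7,0,0,0,0],[0.7,0,0,0,0]]';  python3 -m inch '[[0.7,0,0,-5,0],[0.7,0,0,-25,0],[0.8,0,0,-60,0],[0.9,0,0,-100,0],[1,0,0,-140,0]]';python3 -m inch '[[1,-40,0,-20,0],[1,-70,0,-40,0],[1,-100,0,-50,0],[1,-100,0,-50,0],[1,-100,0,-50,0]]'; python3 -c "
from h import *
w=cam('wrist');cv2.imwrite('pics/w3.png',w['color']);c=cam('top');cv2.imwrite('pics/top3.png',c['color'])
print(r.get_state()['ee_pos'])"
```

```text
time: 5.82
ee_pos: [0.6778, 0.0765, 0.0104]
ee_rot: [0.0, 0.999, 0.046, 0.0]
force: [-0.7, 0.0, -3.6]
width: 0.423
finger_force: 30.0
time: 6.23
ee_pos: [0.6781, 0.0765, 0.0106]
ee_rot: [0.0, 0.999, 0.046, 0.0]
force: [0.2, -0.1, -0.4]
width: 0.693
finger_force: 0.0
time: 6.65
ee_pos: [0.6771, 0.0765, 0.1514]
ee_rot: [-0.0, 0.999, 0.046, -0.001]
force: [1.4, -0.7, -0.1]
width: 0.877
finger_force: 0.0
time: 7.07
ee_pos: [0.578, 0.0672, 0.2017]
ee_rot: [0.0, 0.999, 0.046, 0.001]
force: [-0.1, 0.1, -0.6]
width: 1.003
finger_force: 0.0
[0.57873435 0.06718306 0.20016256]
```

View pics/w3.png

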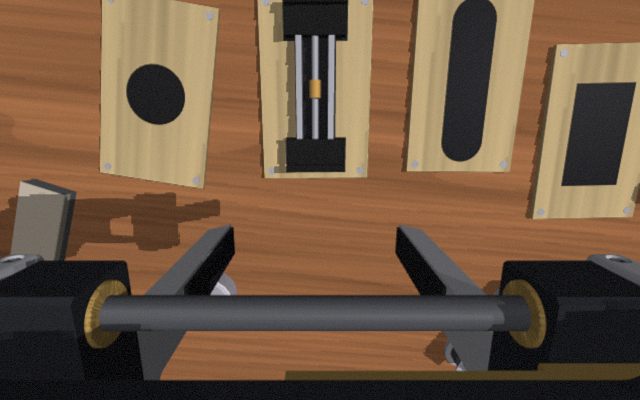

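Run:
```python
from h import *
w=cam('wrist');I=w['color'];hsv=cv2.cvtColor(I,cv2.COLOR_BGR2HSV)
m=(hsv[...,1]<60)&(I.max(2)>95)
ends=[]
for x0,x1 in((290,306),(309,322),(325,340)):
    ys,xs=np.nonzero(m[0:165,x0:x1]);print(ys.min(),ys.max(),(xs+x0).mean())
    p=cast(w,[[xs[ys<ys.min()+4].mean()+x0,ys.min()],[xs[ys>ys.max()-4].mean()+x0,ys.max()+1]],.0195)
    ends.append(p);print(p.round(4).tolist())
e=np.array(ends);d=(e[:,0]-e[:,1]).mean(0);print("centre",e[[0,2]].mean((0,1)).round(4),np.degrees(np.arctan2(d[1],d[0])),np.linalg.norm(d))
go(.4691,.3897,.2,-13.9)
```

```text
35 139 298.37172011661806
[[0.7267, 0.0985], [0.6223, 0.0887]]
35 139 314.5866935483871
[[0.7282, 0.0814], [0.6239, 0.0717]]
35 139 330.7723935389134
[[0.7298, 0.0648], [0.6254, 0.0547]]
centre [0.6761 0.0767] 5.393540898342326 0.10481636583069452
shift [-7.940e+01 -3.313e+02 -2.000e-01] turn 19.2 rows 8.2 yaw now 5.3 j6 1.4 t 7.22
```

```bash
python3 -m inch '[[1,-8,-35,0,0],[1,-17,-75,0,0],[1,-27,-115,0,0],[1,-36,-150,0,0],[1,-40,-166,0,0]]'; python3 -m inch '[[1,-8,-35,0,5],[1,-17,-75,0,10],[1,-27,-115,0,15],[1,-36,-150,0,19],[1,-40,-166,0,19]]';python3 -m inch '[[1,0,0,0,0],[1,0,0,0,0]]'; python3 -c "
from h import *
w=cam('wrist');cv2.imwrite('pics/w4.png',w['color'])
g=w['color'].max(2);hsv=cv2.cvtColor(w['color'],cv2.COLOR_BGR2HSV)
B=blob((hsv[...,1]<75)&(g>120),(250,80,390,270));print(B.min(0),B.max(0));R0=rect(cast(w,B,.02));print(R0)
go(R0[0]/1e3,R0[1]/1e3,.003,R0[2])"
```

```text
time: 7.63
ee_pos: [0.5219, 0.2323, 0.1991]
ee_rot: [-0.0, 0.999, 0.048, -0.001]
force: [-0.4, 0.1, -0.2]
width: 0.998
finger_force: 0.0
time: 8.05
ee_pos: [0.4665, 0.3942, 0.199]
ee_rot: [0.0, 0.993, -0.119, -0.001]
force: [0.9, 1.4, 0.1]
width: 1.0
finger_force: 0.0
time: 8.22
ee_pos: [0.4679, 0.3911, 0.199]
ee_rot: [0.001, 0.993, -0.118, -0.001]
force: [0.5, -0.7, 0.2]
width: 1.0
finger_force: 0.0
[292 110] [338 243]
[469.2 390.3 -13.7 150.1  50.6]
shift [  1.1  -0.6 196.2] turn 0.0 rows 4.7 yaw now -13.7 j6 2.32 t 8.27
```

View pics/w4.png

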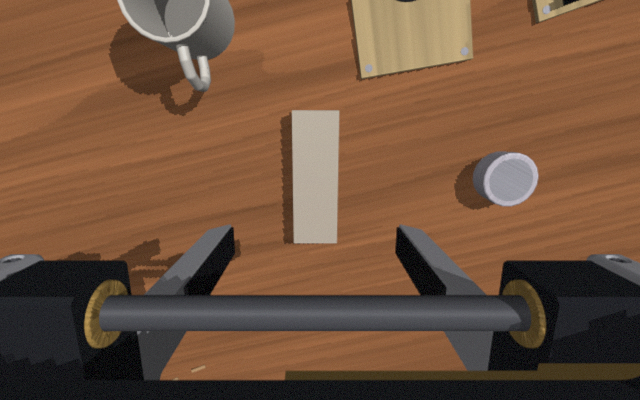

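The stone lies centred and aligned between the fingers, from (292,110) to (338,243). Picking it.

```bash
python3 -m inch '[[0.85,1,-0.5,40,0],[0.85,1,-0.5,80,0],[0.85,1,-0.5,120,0],[0.85,1,-0.5,150,0],[0.85,1,-0.5,170,0]]'; python3 -m inch '[[0.85,0,0,12,0],[0.85,0,0,20,0],[0.85,0,0,24,0],[0.85,0,0,26,0],[0.85,0,0,26,0]]'; python3 -m inch '[[0.3,0,0,0,0],[0.3,0,0,0,0],[0.3,0,0,0,0],[0.3,0,0,0,0],[0.3,0,0,0,0]]' 30;python3 -m inch '[[0.3,0,0,0,0],[0.3,0,0,0,0],[0.3,0,0,0,0]]';python3 -m inch '[[0.3,0,0,-10,0],[0.3,0,0,-30,0],[0.3,0,0,-60,0],[0.3,0,0,-80,0],[0.3,0,0,-80,0]]'; python3 -c "
from h import *
go(.6761,.0767,.0042+.02,5.4)"
```

```text
time: 8.68
ee_pos: [0.4677, 0.3879, 0.0258]
ee_rot: [0.002, 0.993, -0.12, -0.002]
force: [0.4, 1.0, -0.1]
width: 0.852
finger_force: 0.0
time: 9.1
ee_pos: [0.4699, 0.3909, 0.0052]
ee_rot: [-0.001, 0.993, -0.119, 0.001]
force: [0.4, 0.7, -0.1]
width: 0.852
finger_force: 0.0
time: 9.52
ee_pos: [0.469, 0.3908, 0.0046]
ee_rot: [-0.0, 0.993, -0.119, 0.0]
force: [-1.4, -0.8, 0.4]
width: 0.529
finger_force: 0.7
time: 9.77
ee_pos: [0.469, 0.3907, 0.0045]
ee_rot: [-0.0, 0.993, -0.119, 0.0]
force: [-0.5, -0.4, 2.2]
width: 0.531
finger_force: 30.0
time: 10.18
ee_pos: [0.4716, 0.3923, 0.0891]
ee_rot: [-0.003, 0.993, -0.119, 0.003]
force: [1.0, 1.6, -2.7]
width: 0.529
finger_force: 30.0
shift [272.9 258.7  65.1] turn -19.1 rows 9.2 yaw now -13.7 j6 2.32 t 10.18
```

```bash
python3 -m inch '[[0.3,25,24,0,0],[0.3,52,49,0,0],[0.3,79,75,0,0],[0.3,91,86,0,0]]'; python3 -m inch '[[0.3,25,24,0,0],[0.3,52,49,0,0],[0.3,79,75,0,0],[0.3,91,86,0,0]]';python3 -m inch '[[0.3,25,24,0,-5],[0.3,52,49,0,-10],[0.3,79,75,0,-15],[0.3,91,86,0,-19],[0.3,91,86,0,-19]]';python3 -m inch '[[0.3,0,0,0,0],[0.3,0,0,0,0]]'; python3 -c "
from h import *
go(.6761,.0767,.0042+.02,5.4)"
```

```text
time: 10.52
ee_pos: [0.5377, 0.2821, 0.0824]
ee_rot: [0.001, 0.993, -0.12, -0.001]
force: [-0.5, 0.3, -3.7]
width: 0.532
finger_force: 30.0
time: 10.85
ee_pos: [0.606, 0.1767, 0.0825]
ee_rot: [0.001, 0.993, -0.121, -0.001]
force: [0.4, -1.0, -3.2]
width: 0.533
finger_force: 30.0
time: 11.27
ee_pos: [0.674, 0.072, 0.0825]
ee_rot: [0.0, 0.999, 0.045, -0.0]
force: [-0.1, 0.4, -2.5]
width: 0.528
finger_force: 30.0
time: 11.43
ee_pos: [0.6716, 0.0764, 0.0826]
ee_rot: [-0.0, 0.999, 0.046, -0.001]
force: [0.1, 0.3, -3.5]
width: 0.529
finger_force: 30.0
shift [ 4.6  0.2 58.4] turn -0.1 rows 1.4 yaw now 5.3 j6 1.42 t 11.43
```

```bash
python3 -m inch '[[0.3,3,0,20,0],[0.3,4.5,0,35,0],[0.3,4.5,0,43,0],[0.3,4.5,0,46,0],[0.3,4.5,0,46,0]]'; python3 -m inch '[[0.3,0,0,0,0],[0.3,0,0,0,0],[0.3,0,0,0,0]]';python3 -c "
from h import *
go(.6761,.0767,.0042+.02,5.4)
w=cam('wrist');cv2.imwrite('pics/w5.png',w['color'])"
```

```text
time: 11.85
ee_pos: [0.6761, 0.0765, 0.0365]
ee_rot: [-0.0, 0.999, 0.047, -0.002]
force: [0.7, 0.5, -3.1]
width: 0.529
finger_force: 30.0
time: 12.1
ee_pos: [0.6783, 0.0758, 0.0393]
ee_rot: [0.0, 0.999, 0.046, 0.001]
force: [-0.9, 0.1, -2.7]
width: 0.529
finger_force: 30.0
shift [-2.1 -1.1 15.1] turn -0.1 rows 0.4 yaw now 5.3 j6 1.42 t 12.1
```

View pics/w5.png

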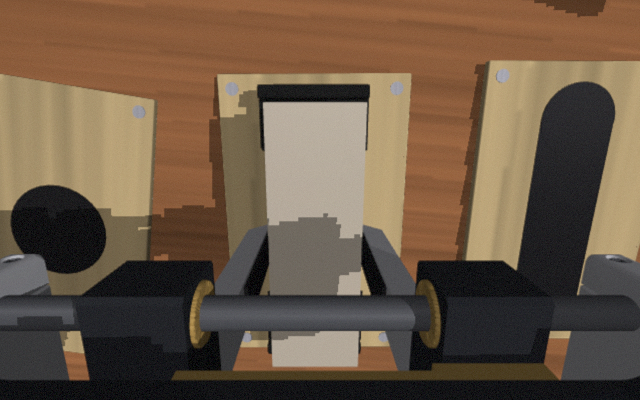

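The stone hovers over the holder: its far end is at row 101 and the lip's far edge at row 86. I'll check both by casting rays.

```bash
python3 -c "
from h import *
w=cam('wrist');z=r.get_state()['ee_pos'][2]
u=np.array([np.cos(np.radians(5.4)),np.sin(np.radians(5.4))])
a=cast(w,[[265,101],[366,101]],z-.0045+.02).mean(0);b=cast(w,[[259,86],[369,86]],.026).mean(0)
print('stone c',(a-.075*u)*1000,'holder c',(b-.088*u)*1000)
go(.6761,.0767,.0042+.02,5.4)"
```

```text
stone c [678.85359421  75.70148944] holder c [675.42335054  76.11820323]
shift [-1.9 -1.1 14.8] turn -0.1 rows 0.4 yaw now 5.3 j6 1.42 t 12.2
```

```bash
python3 -m inch '[[0.3,-2.7,-0.8,0,0],[0.3,-2.7,-0.8,4,0],[0.3,-2.7,-0.8,8,0],[0.3,-2.7,-0.8,11,0],[0.3,-2.7,-0.8,12,0]]'; python3 -m inch '[[0.3,0,0,0.5,0],[0.3,0,0,1,0],[0.3,0,0,1.5,0],[0.3,0,0,1.5,0]]';python3 -c "
from h import *
go(.6757,.0767,.0045+.02,5.4)"
```

```text
time: 12.62
ee_pos: [0.6741, 0.0764, 0.025]
ee_rot: [-0.0, 0.999, 0.046, -0.001]
force: [-0.6, -0.2, -3.3]
width: 0.531
finger_force: 30.0
time: 12.95
ee_pos: [0.6749, 0.0763, 0.0247]
ee_rot: [-0.0, 0.999, 0.046, 0.0]
force: [0.1, 0.7, -3.6]
width: 0.533
finger_force: 30.0
shift [ 0.9 -0.3  0.2] turn -0.1 rows 0.0 yaw now 5.3 j6 1.42 t 12.95
```

```bash
python3 -m inch '[[0.3,0.5,0,0.6,0],[0.3,0.5,0,0.6,0]]';python3 -m inch '[[0.75,0,0,0,0],[0.75,0,0,0,0],[0.75,0,0,0,0],[0.75,0,0,0,0],[0.75,0,0,0,0]]';  python3 -m inch '[[0.75,0,0,-5,0],[0.75,0,0,-25,0],[0.8,0,0,-60,0],[0.9,0,0,-95,0],[1,0,0,-125,0]]';python3 -m inch '[[1,-40,0,-20,0],[1,-70,0,-40,0],[1,-80,0,-50,0],[1,-80,0,-50,0],[1,-80,0,-50,0]]'; python3 -c "
from h import *
w=cam('wrist');cv2.imwrite('pics/w6.png',w['color'])
g=w['color'].max(2);hsv=cv2.cvtColor(w['color'],cv2.COLOR_BGR2HSV)
B=blob((hsv[...,1]<75)&(g>120),(250,0,390,270));print(B.min(0),B.max(0));print(rect(cast(w,B,.04)))
go(.4211,.1811,.15,20)"
```

```text
time: 13.12
ee_pos: [0.6756, 0.0764, 0.0245]
ee_rot: [0.0, 0.999, 0.046, 0.0]
force: [-0.5, 0.3, -0.4]
width: 0.531
finger_force: 30.0
time: 13.53
ee_pos: [0.6756, 0.0764, 0.0243]
ee_rot: [0.0, 0.999, 0.046, 0.0]
force: [0.1, -0.2, 0.2]
width: 0.75
finger_force: 0.0
time: 13.95
ee_pos: [0.6757, 0.0764, 0.1518]
ee_rot: [0.0, 0.999, 0.046, 0.001]
force: [1.1, -0.8, -0.1]
width: 0.911
finger_force: 0.0
time: 14.37
ee_pos: [0.5961, 0.069, 0.2001]
ee_rot: [0.0, 0.999, 0.046, 0.001]
force: [0.0, 0.2, 0.2]
width: 1.003
finger_force: 0.0
[289  25] [341 179]
[676.2  76.8   5.1 148.3  51.2]
shift [-163.8 -127.8   48.9] turn -14.7 rows 5.1 yaw now 5.3 j6 1.4 t 14.42
```

View pics/w6.png

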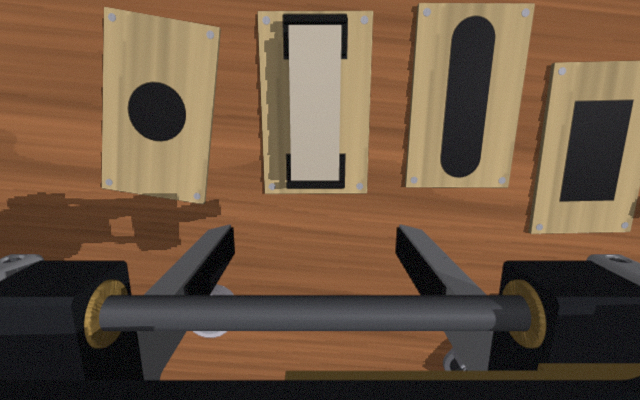

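The stone sits centred between both lips ((289,25) to (341,179)). The fit is good, so the tin is next.

```bash
python3 -c "
from h import *
w=cam('wrist');g=w['color'].max(2)
for b in ((115,70,200,150),(430,8,505,185),(550,90,640,210)): print(rect(cast(w,blob(g<65,b),.006)))"
python3 -m inch '[[1,-30,-23,8,0],[1,-62,-48,15,0],[1,-90,-70,22,0]]';python3 -m inch '[[1,-30,-23,8,0],[1,-62,-48,15,0],[1,-74,-58,26,0],[1,-74,-58,26,0],[1,-74,-58,26,0]]'; python3 -c "
from h import *
w=cam('wrist');g=w['color'].max(2);hsv=cv2.cvtColor(w['color'],cv2.COLOR_BGR2HSV)
B=blob((hsv[...,1]<75)&(g>120),(245,100,390,270));R0=rect(cast(w,B,.028));print(B.min(0),B.max(0),R0)
go(R0[0]/1e3,R0[1]/1e3,.006,5.3)"
```

```text
[655.5 250.6 -42.9  61.8  61.6]
[698.7 -88.6   5.  168.4  44.8]
[ 656.6 -245.8    6.5  112.7   62.8]
time: 14.72
ee_pos: [0.4982, 0.1309, 0.175]
ee_rot: [-0.0, 0.999, 0.046, -0.002]
force: [-0.1, 0.3, -0.2]
width: 1.001
finger_force: 0.0
time: 15.13
ee_pos: [0.4202, 0.1815, 0.1501]
ee_rot: [0.0, 0.999, 0.047, -0.001]
force: [0.5, -0.0, -0.0]
width: 1.005
finger_force: 0.0
[283 159] [345 221] [421.1 182.5 -47.9  59.3  59.2]
shift [-1.00e-01 -1.40e+00  1.45e+02] turn 0.0 rows 3.5 yaw now 5.3 j6 1.64 t 15.18
```

```bash
python3 -m inch '[[1,0,-1.4,40,0],[1,0,-1.4,75,0],[1,0,-1.4,105,0],[1,0,-1.4,120,0],[1,0,-1.4,120,0]]'; python3 -m inch '[[1,0,0,12,0],[1,0,0,20,0],[1,0,0,24,0],[1,0,0,24,0]]'; python3 -m inch '[[0.4,0,0,0,0],[0.4,0,0,0,0],[0.4,0,0,0,0],[0.4,0,0,0,0],[0.4,0,0,0,0]]' 15;python3 -m inch '[[0.4,0,0,0,0],[0.4,0,0,0,0],[0.4,0,0,0,0]]';python3 -c "
from h import *
print(r.get_state()['ee_pos'])";python3 -m inch '[[0.4,0,0,-10,0],[0.4,0,0,-30,0],[0.4,0,0,-50,0],[0.4,0,0,-60,0],[0.4,0,0,-60,0]]'; python3 -c "
from h import *
go(.655,.2505,.0126,5.4)"
```

```text
time: 15.6
ee_pos: [0.4191, 0.1813, 0.0278]
ee_rot: [0.0, 0.999, 0.045, -0.003]
force: [-0.4, -0.1, 0.6]
width: 0.995
finger_force: 0.0
time: 15.93
ee_pos: [0.421, 0.1824, 0.0071]
ee_rot: [0.0, 0.999, 0.046, -0.0]
force: [-1.1, 0.3, 0.4]
width: 0.999
finger_force: 0.0
time: 16.35
ee_pos: [0.4206, 0.1827, 0.0074]
ee_rot: [-0.0, 0.999, 0.046, 0.0]
force: [-0.3, -0.0, -1.1]
width: 0.683
finger_force: 0.0
time: 16.6
ee_pos: [0.4205, 0.1827, 0.0073]
ee_rot: [-0.0, 0.999, 0.046, 0.0]
force: [-0.9, -0.3, 2.0]
width: 0.625
finger_force: 15.0
[0.42050775 0.18269969 0.00730142]
time: 17.02
ee_pos: [0.4223, 0.183, 0.0697]
ee_rot: [-0.0, 0.999, 0.046, 0.003]
force: [0.1, 0.5, -0.5]
width: 0.626
finger_force: 15.0
shift [237.6 -45.6  58.3] turn -0.1 rows 6.0 yaw now 5.3 j6 1.64 t 17.02
```

Release height is z = 0.0133, so about 57 mm down from here.

```bash
python3 -m inch '[[0.4,30,-6,0,0],[0.4,65,-12,0,0],[0.4,100,-19,0,0],[0.4,119,-23,0,0]]'; python3 -m inch '[[0.4,30,-6,0,0],[0.4,65,-12,0,0],[0.4,100,-19,0,0],[0.4,119,-23,0,0]]';python3 -m inch '[[0.4,0,0,15,0],[0.4,0,0,28,0],[0.4,0,0,35,0],[0.4,0,0,35,0],[0.4,0,0,35,0]]';python3 -c "
from h import *
go(.655,.2505,.0133,5.4)"
```

```text
time: 17.35
ee_pos: [0.5391, 0.2171, 0.0662]
ee_rot: [-0.0, 0.999, 0.046, 0.0]
force: [0.2, 1.0, -1.3]
width: 0.627
finger_force: 15.0
time: 17.68
ee_pos: [0.6553, 0.2508, 0.0655]
ee_rot: [-0.0, 0.999, 0.046, -0.0]
force: [0.0, 0.2, -1.5]
width: 0.628
finger_force: 15.0
time: 18.1
ee_pos: [0.6509, 0.2501, 0.0302]
ee_rot: [0.0, 0.999, 0.046, -0.002]
force: [0.5, 0.1, -0.5]
width: 0.627
finger_force: 15.0
shift [ 4.2 -0.  16.9] turn -0.1 rows 0.4 yaw now 5.3 j6 1.68 t 18.1
```

```bash
python3 -m inch '[[0.4,3,0,6,0],[0.4,3,0,10,0],[0.4,3,0,13,0],[0.4,3,0,14,0],[0.4,3,0,14,0]]'; python3 -c "
from h import *
go(.655,.2505,.0133,5.4)"
```

```text
time: 18.52
ee_pos: [0.6558, 0.2507, 0.0177]
ee_rot: [0.0, 0.999, 0.046, -0.0]
force: [-1.0, 0.0, -1.3]
width: 0.629
finger_force: 15.0
shift [-0.8  0.1  4.4] turn -0.1 rows 0.1 yaw now 5.3 j6 1.68 t 18.52
```

```bash
python3 -m inch '[[0.4,-0.5,0,1.5,0],[0.4,-0.5,0,3,0],[0.4,-0.5,0,4,0],[0.4,-0.5,0,4.5,0],[0.4,-0.5,0,4.5,0]]'; python3 -m inch '[[0.9,0,0,0,0],[0.9,0,0,0,0],[0.9,0,0,0,0],[0.9,0,0,0,0],[0.9,0,0,0,0]]';  python3 -m inch '[[0.9,0,0,-5,0],[0.9,0,0,-25,0],[0.9,0,0,-60,0],[0.9,0,0,-95,0],[1,0,0,-130,0]]'; python3 -m inch '[[1,0,0,-10,0],[1,0,0,-20,0],[1,0,0,-20,0]]'; python3 -c "
from h import *
w=cam('wrist');g=w['color'].max(2);hsv=cv2.cvtColor(w['color'],cv2.COLOR_BGR2HSV)
B=blob((hsv[...,1]<75)&(g>120),(245,100,390,270));R0=rect(cast(w,B,.034));print('tin',R0)
go(.416,-.1775,.2,-31.4)"
```

```text
time: 18.93
ee_pos: [0.6556, 0.2507, 0.0135]
ee_rot: [-0.0, 0.999, 0.046, -0.0]
force: [-0.1, -0.1, -1.3]
width: 0.631
finger_force: 15.0
time: 19.35
ee_pos: [0.6558, 0.2507, 0.0138]
ee_rot: [-0.0, 0.999, 0.046, 0.0]
force: [-0.4, -0.3, -0.2]
width: 0.891
finger_force: 0.0
time: 19.77
ee_pos: [0.6552, 0.2507, 0.1451]
ee_rot: [0.0, 0.999, 0.046, -0.0]
force: [0.8, -0.1, 0.3]
width: 0.939
finger_force: 0.0
time: 20.02
ee_pos: [0.6564, 0.2509, 0.1655]
ee_rot: [-0.0, 0.999, 0.046, 0.001]
force: [-0.6, -1.1, 0.3]
width: 0.998
finger_force: 0.0
tin [655.3 250.7  39.4  59.6  58.5]
shift [-278.   404.2  -36.7] turn 36.7 rows 11.8 yaw now 5.3 j6 1.68 t 20.07
```

```bash
python3 -m inch '[[1,-22,32,-4,0],[1,-45,66,-8,0],[1,-68,100,-12,0],[1,-93,135,-12,0],[1,-93,135,-12,0]]'; python3 -m inch '[[1,-22,32,-4,0],[1,-45,66,-8,0],[1,-68,100,-12,0],[1,-93,135,-12,0],[1,-93,135,-12,0]]';python3 -m inch '[[1,-22,32,-4,7],[1,-45,66,-8,14],[1,-68,100,-12,21],[1,-93,135,-12,28],[1,-93,135,-12,35]]';python3 -m inch '[[1,0,0,0,1.5],[1,0,0,0,1.5],[1,0,0,0,1.5]]'; python3 -c "
from h import *
w=cam('wrist');cv2.imwrite('pics/w7.png',w['color'])
go(.416,-.1775,.2,-31.4)"
```

```text
time: 20.48
ee_pos: [0.5707, 0.1035, 0.1717]
ee_rot: [0.001, 0.999, 0.044, -0.004]
force: [-0.1, 0.1, -0.5]
width: 1.001
finger_force: 0.0
time: 20.9
ee_pos: [0.4921, -0.039, 0.1852]
ee_rot: [0.0, 0.999, 0.044, -0.002]
force: [-1.0, 0.3, -0.3]
width: 1.0
finger_force: 0.0
time: 21.32
ee_pos: [0.4125, -0.1823, 0.198]
ee_rot: [0.0, 0.965, -0.263, -0.001]
force: [-0.4, 0.4, 0.0]
width: 0.998
finger_force: 0.0
time: 21.57
ee_pos: [0.4149, -0.1777, 0.198]
ee_rot: [-0.001, 0.963, -0.268, -0.001]
force: [-0.0, 0.5, 0.3]
width: 0.999
finger_force: 0.0
shift [ 0.8 -0.5 -1.7] turn 0.3 rows 0.0 yaw now -31.1 j6 1.46 t 21.62
```

View pics/w7.png

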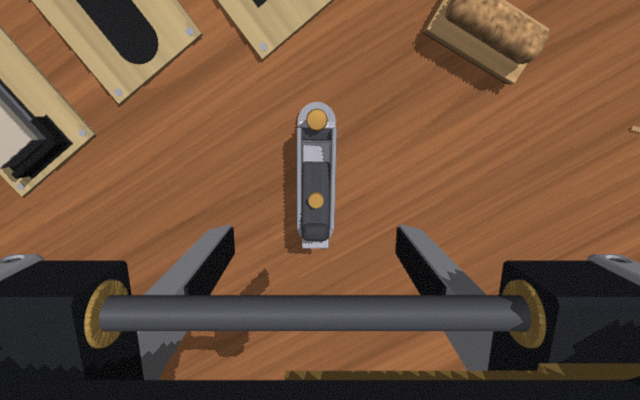

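The plane lies aligned: nose at (317,102), tail at (315,248), cheeks at columns 298 to 335, brass knob at the far end.

```bash
python3 -c "
from h import *
w=cam('wrist')
t=cast(w,[[315,248]],.003)[0]
for z in (.005,.015,.03):
    f=cast(w,[[317,102]],z)[0];d=f-t;print(z,np.linalg.norm(d),(f+t)/2,np.degrees(np.arctan2(d[1],d[0])))
e=cast(w,[[298,150],[335,150],[298,220],[335,220]],.032);a=(e[0]+e[1])/2;b=(e[2]+e[3])/2;print('cheek mids',a,b,np.linalg.norm(e[0]-e[1]),np.degrees(np.arctan2(*(a-b)[::-1])))
go(.416,-.1775,.006,-31.4)"
```

```text
0.005 0.17186709635659855 [ 0.41350959 -0.17857617] -31.841641480122654
0.015 0.17139112183078134 [ 0.4133236  -0.17842455] -31.82112978409538
0.03 0.17067720151498822 [ 0.41304461 -0.17819712] -31.790147739896504
cheek mids [ 0.44425095 -0.19766342] [ 0.37825846 -0.15793425] 0.03891464113681032 -31.04901561358661
shift [  1.   -0.4 192.6] turn 0.3 rows 4.6 yaw now -31.1 j6 1.46 t 21.67
```

```bash
python3 -m inch '[[0.9,-1,-1,40,0],[0.9,-1,-1,80,0],[0.9,-1,-1,115,0],[0.9,-1,-1,145,0],[0.9,-1,-1,165,0]]'; python3 -m inch '[[0.8,0,0,12,0],[0.8,0,0,20,0],[0.8,0,0,26,0],[0.8,0,0,26,0]]'; python3 -m inch '[[0.25,0,0,0,0],[0.25,0,0,0,0],[0.25,0,0,0,0],[0.25,0,0,0,0],[0.25,0,0,0,0]]' 40;python3 -m inch '[[0.25,0,0,0,0],[0.25,0,0,0,0],[0.25,0,0,0,0],[0.25,0,0,0,0]]';python3 -m inch '[[0.25,0,0,-10,0],[0.25,0,0,-30,0],[0.25,0,0,-55,0],[0.25,0,0,-80,0],[0.25,0,0,-80,0]]'; python3 -c "
from h import *
go(.6986,-.0882,.0128,5)
w=cam('wrist');cv2.imwrite('pics/w8.png',w['color'])"
```

```text
time: 22.08
ee_pos: [0.4133, -0.1748, 0.0311]
ee_rot: [-0.001, 0.963, -0.268, -0.002]
force: [-0.3, -0.4, 0.3]
width: 0.904
finger_force: 0.0
time: 22.42
ee_pos: [0.4146, -0.1763, 0.0077]
ee_rot: [-0.0, 0.963, -0.268, -0.001]
force: [0.0, 0.8, -1.2]
width: 0.802
finger_force: 0.0
time: 22.83
ee_pos: [0.4152, -0.1772, 0.0091]
ee_rot: [0.0, 0.963, -0.269, 0.001]
force: [0.7, 0.7, 1.0]
width: 0.482
finger_force: 0.0
time: 23.17
ee_pos: [0.4151, -0.1776, 0.009]
ee_rot: [0.0, 0.963, -0.269, 0.0]
force: [-3.7, -1.0, 4.8]
width: 0.445
finger_force: 40.0
time: 23.58
ee_pos: [0.417, -0.178, 0.0921]
ee_rot: [0.001, 0.963, -0.269, 0.003]
force: [2.2, -1.8, -6.5]
width: 0.447
finger_force: 40.0
shift [ 193.8 -222.5   80.7] turn -36.2 rows 7.3 yaw now -31.2 j6 1.46 t 23.58
```

```bash
python3 -m inch '[[0.25,20,-24,0,0],[0.25,45,-52,0,0],[0.25,70,-80,0,0],[0.25,90,-103,0,0],[0.25,97,-111,0,0]]'; python3 -m inch '[[0.25,20,-24,0,-6],[0.25,45,-52,0,-13],[0.25,70,-80,0,-20],[0.25,90,-103,0,-26],[0.25,97,-111,0,-32]]';python3 -m inch '[[0.25,0,0,10,-4],[0.25,0,0,25,-4],[0.25,0,0,40,-4],[0.25,0,0,45,-4],[0.25,0,0,45,-4]]';python3 -c "
from h import *
go(.6986,-.0882,.0153,5)"
```

```text
time: 24.05
ee_pos: [0.557, -0.13, 0.0856]
ee_rot: [-0.001, 0.963, -0.268, -0.001]
force: [0.4, -0.3, -7.5]
width: 0.443
finger_force: 40.0
time: 24.47
ee_pos: [0.6971, -0.0855, 0.0848]
ee_rot: [-0.001, 1.0, 0.01, -0.001]
force: [-0.5, 0.0, -6.8]
width: 0.447
finger_force: 40.0
time: 24.88
ee_pos: [0.6921, -0.0869, 0.0386]
ee_rot: [-0.001, 0.999, 0.041, -0.004]
force: [-1.0, -0.3, -7.9]
width: 0.445
finger_force: 40.0
shift [ 6.6  1.9 23.3] turn -0.3 rows 0.6 yaw now 4.7 j6 1.2 t 24.88
```

```bash
python3 -m inch '[[0.25,5,1.5,6,0],[0.25,5,1.5,12,0],[0.25,5,1.5,17,0],[0.25,5,1.5,19,0],[0.25,5,1.5,19,0]]';python3 -m inch '[[0.25,0,0,0,0],[0.25,0,0,0,0]]'; python3 -c "
from h import *
go(.6986,-.0882,.0153,5)
w=cam('wrist');cv2.imwrite('pics/w9.png',w['color'])"
```

```text
time: 25.3
ee_pos: [0.7004, -0.0885, 0.0239]
ee_rot: [-0.0, 0.999, 0.042, -0.001]
force: [-0.9, -0.2, -8.1]
width: 0.439
finger_force: 40.0
time: 25.47
ee_pos: [0.7013, -0.0887, 0.0251]
ee_rot: [0.0, 0.999, 0.042, 0.0]
force: [-0.2, -0.5, -8.4]
width: 0.444
finger_force: 40.0
shift [-2.6 -0.7  9.8] turn -0.2 rows 0.2 yaw now 4.8 j6 1.2 t 25.47
```

View pics/w9.png

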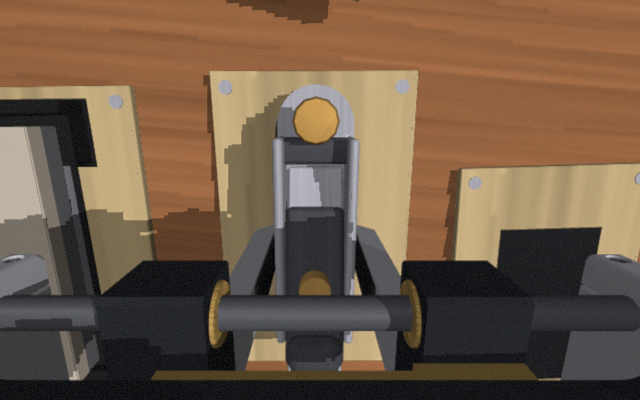

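The plane is over its tile, with the nose at (316,86) and the tile's far edge at row 71. I'll lower it and release.

```bash
python3 -c "
from h import *
w=cam('wrist');a=cast(w,[[316,86]],.025)[0];b=cast(w,[[315,71]],.006)[0];print(a,b,b-a)"
python3 -m inch '[[0.25,-2,0,3,0],[0.25,-2,0,6,0],[0.25,-2,0,8,0],[0.25,-2,0,9,0],[0.25,-2,0,9,0]]';python3 -m inch '[[0.25,0,0,0.5,0],[0.25,0,0,1,0],[0.25,0,0,1,0]]'; python3 -c "
from h import *
go(.6986,-.0882,.0153,5)"
```

```text
[ 0.78504018 -0.08197375] [ 0.79493083 -0.08065269] [0.00989065 0.00132106]
time: 25.98
ee_pos: [0.6989, -0.0888, 0.0154]
ee_rot: [-0.0, 0.999, 0.042, -0.0]
force: [-0.2, -0.0, -7.3]
width: 0.444
finger_force: 40.0
time: 26.23
ee_pos: [0.6992, -0.0888, 0.0151]
ee_rot: [0.0, 0.999, 0.042, 0.0]
force: [-1.5, 1.4, -3.0]
width: 0.444
finger_force: 40.0
shift [-0.5 -0.7 -0.2] turn -0.2 rows 0.0 yaw now 4.8 j6 1.2 t 26.23
```

```bash
python3 -m inch '[[0.7,0,0,0,0],[0.7,0,0,0,0],[0.7,0,0,0,0],[0.7,0,0,0,0],[0.7,0,0,0,0]]';  python3 -m inch '[[0.7,0,0,-5,0],[0.7,0,0,-25,0],[0.8,0,0,-60,0],[0.9,0,0,-95,0],[1,0,0,-130,0]]';python3 -m inch '[[1,-30,0,-30,0],[1,-60,0,-50,0],[1,-60,0,-50,0],[1,-60,0,-50,0]]'; python3 -c "
from h import *
c=cam('top');print(cast(c,[[476,243]],.03))
p=cast(c,[[476,243]],.03)[0]
go(p[0],p[1],.2,27)
w=cam('wrist');cv2.imwrite('pics/w10.png',w['color'])"
```

```text
time: 26.65
ee_pos: [0.6996, -0.089, 0.0153]
ee_rot: [0.0, 0.999, 0.042, 0.001]
force: [1.0, 0.6, -0.2]
width: 0.697
finger_force: 0.0
time: 27.07
ee_pos: [0.6987, -0.0887, 0.1462]
ee_rot: [-0.0, 0.999, 0.042, -0.0]
force: [0.2, -0.1, 0.2]
width: 0.877
finger_force: 0.0
time: 27.4
ee_pos: [0.6394, -0.0941, 0.197]
ee_rot: [0.001, 0.999, 0.042, 0.002]
force: [0.2, -0.6, -0.3]
width: 1.0
finger_force: 0.0
[[ 0.45533114 -0.40170058]]
shift [-209.   291.4   -5.1] turn -22.2 rows 8.6 yaw now 4.8 j6 1.17 t 27.45
```

View pics/w10.png

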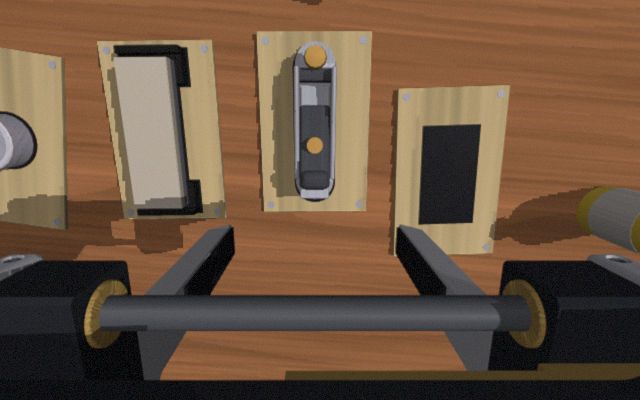

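The plane sits on its silhouette, from (315,43) to (315,198). Last is the sander.

```bash
python3 -m inch '[[1,-23,32,-1,0],[1,-46,64,-2,0],[1,-70,97,-2,0],[1,-70,97,-2,0]]'; python3 -m inch '[[1,-23,32,-1,0],[1,-46,64,-2,0],[1,-70,97,-2,0],[1,-70,97,-2,0]]'; python3 -m inch '[[1,-23,32,-1,-6],[1,-46,64,-2,-12],[1,-70,97,-2,-18],[1,-70,97,-2,-22],[1,-70,97,-2,-22]]'; python3 -m inch '[[1,0,0,0,0],[1,0,0,0,0]]'; python3 -c "
from h import *
w=cam('wrist');cv2.imwrite('pics/w11.png',w['color'])
go(.4553,-.4017,.2,27)"
```

```text
time: 27.83
ee_pos: [0.5751, -0.201, 0.1945]
ee_rot: [-0.0, 0.999, 0.039, -0.002]
force: [-0.8, -1.2, 0.9]
width: 0.998
finger_force: 0.0
time: 28.17
ee_pos: [0.5135, -0.3035, 0.1969]
ee_rot: [-0.0, 0.999, 0.039, -0.001]
force: [-0.4, -0.5, 0.1]
width: 0.999
finger_force: 0.0
time: 28.58
ee_pos: [0.4539, -0.4023, 0.1988]
ee_rot: [-0.001, 0.973, 0.231, -0.0]
force: [0.3, 0.5, -0.1]
width: 1.0
finger_force: 0.0
time: 28.75
ee_pos: [0.4552, -0.4002, 0.1996]
ee_rot: [-0.001, 0.973, 0.232, -0.0]
force: [-0.0, -0.1, 0.2]
width: 0.998
finger_force: 0.0
shift [-0.6  1.5 -0.2] turn -0.1 rows 0.0 yaw now 26.9 j6 0.19 t 28.8
```

View pics/w11.png

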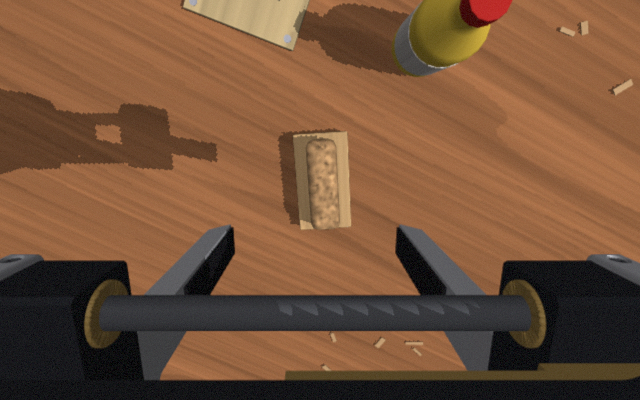

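The sander's pad has its corners at (295,135), (347,131), (352,227) and (301,230), turned a few degrees from the tool. The bottle is clear, up and to the right.

```bash
python3 -c "
from h import *
w=cam('wrist')
R0=rect(cast(w,[[295,135],[347,131],[352,227],[301,230]],.016));print(R0)
go(R0[0]/1e3,R0[1]/1e3,.021,R0[2])"
```

```text
[ 457.8 -409.4   30.4  110.3   59.8]
shift [ -1.8   9.6 179.1] turn -3.5 rows 4.3 yaw now 26.9 j6 0.19 t 28.85
```

```bash
python3 -m inch '[[0.8,-1.5,9.5,35,-3.5],[0.7,-1.5,9.5,75,-3.5],[0.7,-1.5,9.5,110,-3.5],[0.7,-1.5,9.5,135,-3.5],[0.7,-1.5,9.5,150,-3.5]]'; python3 -m inch '[[0.7,0,0,12,0],[0.7,0,0,22,0],[0.7,0,0,28,0],[0.7,0,0,28,0],[0.7,0,0,28,0]]'; python3 -c "
from h import *
go(.4578,-.4094,.021,30.4)"
```

```text
time: 29.27
ee_pos: [0.4564, -0.4076, 0.0465]
ee_rot: [-0.003, 0.965, 0.262, -0.001]
force: [0.3, 0.9, -0.2]
width: 0.712
finger_force: 0.0
time: 29.68
ee_pos: [0.4577, -0.4109, 0.0233]
ee_rot: [0.001, 0.965, 0.261, 0.0]
force: [-0.2, -0.7, -0.7]
width: 0.699
finger_force: 0.0
shift [ 0.8 -1.3  2.3] turn -0.1 rows 0.1 yaw now 30.3 j6 0.13 t 29.68
```

```bash
python3 -m inch '[[0.15,0.5,-1,1,0],[0.15,0.5,-1,1,0],[0.15,0.5,-1,1,0],[0.15,0.5,-1,1,0],[0.15,0.5,-1,1,0]]' 20;python3 -m inch '[[0.15,0,0,0,0],[0.15,0,0,0,0],[0.15,0,0,0,0],[0.15,0,0,0,0],[0.15,0,0,0,0]]';python3 -m inch '[[0.15,0,0,-10,0],[0.15,0,0,-30,0],[0.15,0,0,-50,0],[0.15,0,0,-60,0],[0.15,0,0,-60,0]]'; python3 -c "
from h import *
go(.6565,-.245,.021+.006,6.7)"
```

```text
time: 30.1
ee_pos: [0.4573, -0.4096, 0.0219]
ee_rot: [0.0, 0.965, 0.261, 0.0]
force: [0.1, -0.4, 0.0]
width: 0.385
finger_force: 0.0
time: 30.52
ee_pos: [0.4572, -0.4096, 0.0218]
ee_rot: [0.0, 0.965, 0.261, 0.0]
force: [-1.7, 1.0, 3.3]
width: 0.337
finger_force: 20.0
time: 30.93
ee_pos: [0.4584, -0.411, 0.0846]
ee_rot: [0.003, 0.965, 0.261, 0.001]
force: [0.8, -0.9, -1.0]
width: 0.339
finger_force: 20.0
shift [254.7 -43.6  57.6] turn 23.6 rows 6.3 yaw now 30.3 j6 0.13 t 30.93
```

```bash
python3 -m inch '[[0.15,17,-30,0,0],[0.15,35,-62,0,0],[0.15,52,-95,0,0],[0.15,60,-110,0,0]]'; python3 -m inch '[[0.15,30,10,0,0],[0.15,60,20,0,0],[0.15,97,33,0,0]]'; python3 -m inch '[[0.15,30,10,0,6],[0.15,60,20,0,12],[0.15,85,28,0,18],[0.15,97,33,0,23.5],[0.15,97,33,0,23.5]]';python3 -m inch '[[0.15,0,0,10,0],[0.15,0,0,22,0],[0.15,0,0,30,0],[0.15,0,0,30,0],[0.15,0,0,30,0]]';python3 -c "
from h import *
go(.6565,-.245,.0278,6.7)"
```

```text
time: 31.27
ee_pos: [0.4518, -0.2797, 0.0795]
ee_rot: [-0.002, 0.965, 0.262, -0.001]
force: [-0.2, 1.2, -1.9]
width: 0.342
finger_force: 20.0
time: 31.52
ee_pos: [0.5536, -0.263, 0.0805]
ee_rot: [-0.001, 0.965, 0.261, -0.001]
force: [-0.0, -0.2, -1.7]
width: 0.34
finger_force: 20.0
time: 31.93
ee_pos: [0.6562, -0.2426, 0.0804]
ee_rot: [0.0, 0.998, 0.059, 0.0]
force: [-0.3, -0.1, -1.2]
width: 0.338
finger_force: 20.0
time: 32.35
ee_pos: [0.6526, -0.2431, 0.0499]
ee_rot: [-0.001, 0.998, 0.059, -0.001]
force: [0.4, 0.6, -1.1]
width: 0.341
finger_force: 20.0
shift [ 3.7  2.4 22.1] turn 0.1 rows 0.5 yaw now 6.8 j6 0.93 t 32.35
```

```bash
python3 -m inch '[[0.15,3,1.5,6,0],[0.15,3,1.5,12,0],[0.15,3,1.5,17,0],[0.15,3,1.5,18,0],[0.15,3,1.5,18,0]]';python3 -m inch '[[0.15,0,0,0,0],[0.15,0,0,0,0]]'; python3 -c "
from h import *
go(.6565,-.245,.0278,6.7)"
```

```text
time: 32.77
ee_pos: [0.6569, -0.2441, 0.0327]
ee_rot: [-0.0, 0.998, 0.059, -0.001]
force: [-0.6, 0.4, -1.0]
width: 0.339
finger_force: 20.0
time: 32.93
ee_pos: [0.6576, -0.2445, 0.0339]
ee_rot: [0.0, 0.998, 0.059, 0.0]
force: [0.1, 0.1, -1.5]
width: 0.339
finger_force: 20.0
shift [-1.2  0.4  6.1] turn 0.1 rows 0.1 yaw now 6.8 j6 0.93 t 32.93
```

```bash
python3 -m inch '[[0.15,-1,0,2,0],[0.15,-1,0,4,0],[0.15,-1,0,5.5,0],[0.15,-1,0,6,0],[0.15,-1,0,6,0]]';python3 -m inch '[[0.15,0,0,0.3,0],[0.15,0,0,0.3,0]]'; python3 -m inch '[[0.6,0,0,0,0],[0.6,0,0,0,0],[0.6,0,0,0,0],[0.6,0,0,0,0],[0.6,0,0,0,0]]';  python3 -m inch '[[0.6,0,0,-5,0],[0.6,0,0,-25,0],[0.7,0,0,-60,0],[0.9,0,0,-95,0],[1,0,0,-130,0]]';python3 -m inch '[[1,-40,-20,-30,0],[1,-80,-50,-40,0],[1,-120,-80,-40,0],[1,-150,-110,-40,0],[1,-150,-110,-40,0]]'; python3 -c "
from h import *
w=cam('wrist');cv2.imwrite('pics/w12.png',w['color']);c=cam('top')
cv2.imwrite('pics/top12.png',cv2.resize(c['color'][100:290,140:530],None,fx=2,fy=2,interpolation=cv2.INTER_CUBIC))"
```

```text
time: 33.35
ee_pos: [0.6564, -0.2445, 0.0278]
ee_rot: [-0.0, 0.998, 0.059, -0.0]
force: [0.0, 0.3, 0.2]
width: 0.341
finger_force: 20.0
time: 33.52
ee_pos: [0.6565, -0.2446, 0.0278]
ee_rot: [0.0, 0.998, 0.059, 0.0]
force: [-1.0, 0.6, 3.4]
width: 0.339
finger_force: 20.0
time: 33.93
ee_pos: [0.6564, -0.2445, 0.0271]
ee_rot: [-0.0, 0.998, 0.059, 0.0]
force: [-1.6, 0.5, -0.2]
width: 0.599
finger_force: 0.0
time: 34.35
ee_pos: [0.6561, -0.2443, 0.1588]
ee_rot: [-0.0, 0.998, 0.059, -0.0]
force: [0.9, 0.3, 0.0]
width: 0.775
finger_force: 0.0
time: 34.77
ee_pos: [0.4922, -0.1516, 0.1977]
ee_rot: [0.0, 0.998, 0.059, 0.0]
force: [-0.3, 0.7, -0.1]
width: 1.002
finger_force: 0.0
```

View pics/w12.png

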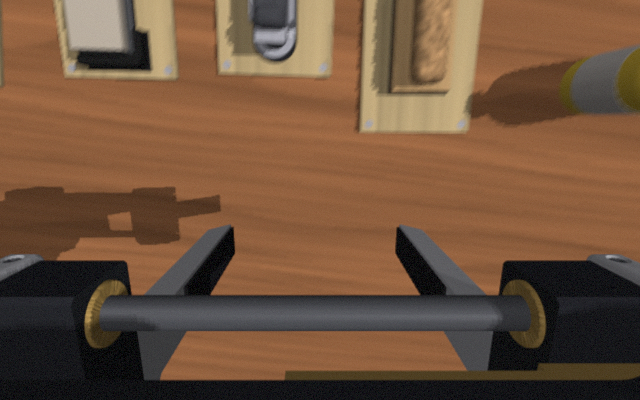

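View pics/top12.png

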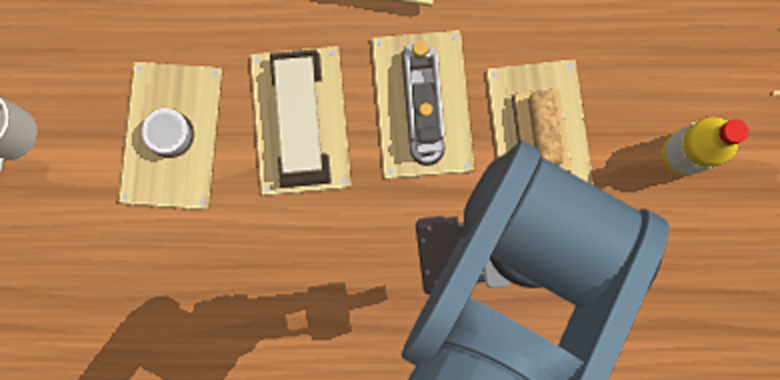

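All the tools are on their tiles, and the bottle is unmoved with its cap at (735,131) in the enlarged crop. I'll check the sander's gap numerically before handing in.

```bash
python3 -c "
from h import *
w=cam('wrist');a=cast(w,[[390,93],[446,91]],.022);b=cast(w,[[360,131],[466,131]],.006);print(a,b)
go(.6565,-.245,.1,6.7)
u=np.array([np.cos(np.radians(6.7)),np.sin(np.radians(6.7))]);print((a-np.array([.6565,-.245]))@u,(b-np.array([.6565,-.245]))@u,(a-np.array([.6565,-.245]))@[-u[1],u[0]])
c=cam('top');hsv=cv2.cvtColor(c['color'],cv2.COLOR_BGR2HSV);print(cast(c,blob((hsv[...,1]>180)&((hsv[...,0]<5)|(hsv[...,0]>174))&(c['color'].max(2)>150),(495,155,520,180)).mean(0),.15))"
```

```text
[[ 0.59376648 -0.21656854]
 [ 0.60261865 -0.27377188]] [[ 0.55161153 -0.19377036]
 [ 0.56565901 -0.31083248]]
shift [150.7 111.5  98.1] turn 0.1 rows 5.1 yaw now 6.8 j6 0.93 t 34.92
[-0.05898797 -0.05687021] [-0.09819515 -0.09790133] [ 0.03555646 -0.02228901]
[[ 0.63053574 -0.43321443]]
```

```bash
python3 -c "
from workcell import r
print(r.hand_in())"
```

```text
the job is handed in; nothing more can be done
None
```

I placed the holder, stone, tin, plane and sander as asked, with my camera checks putting each a few millimetres or less from its mark and the glue bottle unmoved, and handed the job in at about 35 s of robot time; the hand-in call gave no verdict.

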